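Set out the stain-treating kit on the drip tile

TASK

Set out the stain-treating kit round the wide flat pot, which stands on one end of the brown tile: stand the small white jar upright on the centre of the pot's lid, lay the purple nail brush, bristles down, on the free end of the tile, along its end edge and square to the tile, and lay the piece of soap flat on the tile between brush and pot, midway between the tile's front and back edges. Stand the small measuring cup upright on the counter squarely in front of the pot (the robot's side), close to the tile's front edge with a gap of at most 3 cm. Leave the pot and the other things on the counter where they are.

Things in the scene. Friction and masses are not known exactly. Their poses are not given: they have to be found in the camera images.
- drip_tile: brown rectangular tile, flat on the counter and fixed to it, 98 x 185 x 9 mm. Origin: centre of its underside; its top is 9 mm higher. Axes: x across the tile (98 mm, toward the back, away from the robot), y along it (185 mm, toward the robot's left), z up; it is turned 0.2 to 0.7 rad to the left from the robot's axes, so its front edge faces the robot.
- flat_pot: wide flat round beige pot with a closed lid, standing loose on the left end of the tile (its centre 45 mm to the left (+y) of the tile's centre, so the tile's right half is free), diameter 90 mm, 32 mm high, 0.4 kg. Origin: centre of its underside; the flat lid is 32 mm above it. z up.
- brush: purple oval nail brush lying bristles down, 30 (x) x 86 (y, its length) x 22 mm high, about 0.07 kg. Origin: centre of its underside. Grip it across its 30 mm width.
- soap: small off-white rounded end of a soap bar, 22 (x) x 34 (y) x 16 mm high, about 0.03 kg. Origin: centre of its underside. Grip it across its 22 mm width.
- cup: small open translucent plastic measuring cup standing upright, diameter 58 mm at the rim tapering to 47 mm at the foot, 58 mm high, wall about 3 mm, about 0.06 kg. Origin: centre of its underside, z up along its axis. Grip it across the outside.
- white_jar: small plain white round plastic jar with rounded shoulders, diameter 53 mm, 68 mm high, about 0.09 kg. Origin: centre of its underside, z up along its axis.
- soap_dish: bystander: pale oval soap dish with a bluish bar in it, 88 x 123 x 27 mm, left of the work. Origin: centre of its underside.
- stain_gel: bystander: pale tube lying flat, 48 x 156 x 33 mm, left of the work. Origin: centre of its underside.
Not all that is in view belongs to the job. What is meant by the brush is not green, and is the larger of those in its own colour.

How it is judged:
At the end, for the whole second after the job is handed in: In tile axes: brush y -90 to -55 mm, x within 16 mm, its length within 0.26 rad of x; soap y -47 to -7, x within 20; both resting on the tile. Cup on the counter, x -125 to -68, y 15 to 75. White jar on the pot lid, within 15 mm of its centre. All level to 0.2 rad, at rest (x of brush in the frame of drip_tile between -0.016 and 0.016 m and y of brush in the frame of drip_tile between -0.09 and -0.055 m and angle between the y axis of brush and the x axis of drip_tile, either way round below 0.26 rad and z of brush in the frame of drip_tile between 0.006 and 0.014 m and angle between each of brush, soap, cup, white_jar's own z axis and vertical below 0.2 rad and linear speed of each of brush, soap, cup, white_jar below 0.02 m/s and angular speed of each of brush, soap, cup, white_jar below 0.3 rad/s and x of soap in the frame of drip_tile between -0.02 and 0.02 m and y of soap in the frame of drip_tile between -0.047 and -0.007 m and z of soap in the frame of drip_tile between 0.006 and 0.014 m and x of cup in the frame of drip_tile between -0.125 and -0.068 m and y of cup in the frame of drip_tile between 0.015 and 0.075 m and height (world z) of cup below 0.005 m and horizontal distance between white_jar and flat_pot below 0.015 m and z of white_jar in the frame of flat_pot between 0.029 and 0.037 m); the robot touches nothing.
It fails at once if the wide flat pot is shifted by more than 25 mm (distance of flat_pot from where it was at the start of the episode above 0.025 m).
It fails at once if the soap dish is moved by more than 25 mm (distance of soap_dish from where it was at the start of the episode above 0.025 m).
It fails at once if the tube is moved by more than 25 mm (distance of stain_gel from where it was at the start of the episode above 0.025 m).
It also fails if it takes over 99 s, if anything falls off the work surface, if the arm or the gripper's body presses on something with over 40 N, if the wrist force passes 120 N, or if a joint passes its speed limit or range.

ROBOT

A 7-joint arm with a two-finger parallel gripper is mounted at the origin on a cart in front of the work surface, level with it; the furniture and walls round the work are solid. World frame = base frame: x ahead of the robot, y to its left, z up, the work surface at z = 0. Lengths are in m, angles in rad, forces in N, time in s.
With the tool pointing down it reaches from about 0.4 to 0.9 m from the base axis. Payload 5.6 kg.
Tool frame: the origin (TCP) lies on the centre line of the jaws, within the pads' length; the fingertips stand 8 mm ahead of it and the grasp point (between the pads) lies 11 mm behind it (r.finger_overhang is the distance from the TCP to the fingertips, in m); z points along the fingers, y is the line along which they close (so a half turn about z gives the same grasp; the last joint's range is limited). The gripper opens to 92 mm and grips with 3 to 60 N. Pads are 20 mm wide; open, the fingers measure 128 mm over their backs; the gripper's body (75 mm by 189 mm) begins 69 mm behind the grasp point.
Start: joints at [1.168, 0.468, -0.012, 1.603, 0.006, 1.071, -0.056], TCP at [0.229, -0.608, 0.223] pointing down, gripper open.
Joint ranges: [-2.53, 2.53], [-0.31, 2.02], [-1.57, 1.55], [0.28, 2.44], [-1.29, 4.43], [0.15, 1.84], [-2.92, 2.92]. Speed limits (rad/s): [2.57, 2.57, 3.14, 3.14, 3.14, 3.14, 3.14].

INTERFACE

Orientations are given as a rotation vector (axis times angle).
In Python, from station import telemetry, vision, r, find_in, mark_of gives the robot as it stands.
- The arm moves only by the tool jog_arm, never from a script. Its argument "moves" is a list of rows, each an object of numbers: "wx", "wy", "wz": the turn, a rotation vector about the tool's x, y, z in rad; "dx", "dy", "dz": the shift along the tool's x, y, z in mm; "fingers": the opening, from 0 (shut) to 1 (fully open). In form: [{"wx": .., "wy": .., "wz": .., "dx": .., "dy": .., "dz": .., "fingers": ..}, ...]. A call has 1 to 20 rows; each row is the pose to reach, as a shift and turn from the pose commanded when the call began, along the tool's axes at that moment; what a row does not reach only later rows make up. A row lasts 1/10 s, in which the tool goes at most 50 mm and 8.59 degrees, less where a joint would pass 70% of its speed; a pose out of reach is approached as far as the arm can. A call with a gripper value outside its range is refused whole. The fingers move at their own pace and stop on an object; "grip_force" is the grip in N (left out, the last holds). Time passes only in rows, so rows that repeat a pose let the fingers close. It gives the time, the measured TCP pose, the force, the opening and the grip force at its end, in the units of the state.
- telemetry.get_obs(): the state, without advancing time (a new reading comes with each control period).
- vision.get_image(name): name is "scene" or "top" or "wrist"; returns a dict with "frame" (480x640x3 uint8, blue, green, red), "z_map" (480x640 float32, m along the optical axis (not along the pixel's ray), 0 where there is no reading), "fx", "fy", "cx", "cy" (pixels), "extrinsics" (4x4, takes a point from camera to world coordinates). Camera axes: x right, y up, looking along -z (the intrinsics and any distortion apply to the point x, -y, -z); pixel columns grow to the right and rows downward; lengths in m; the calibration is good to about 2 mm. The wrist camera is an equidistant fisheye: a pixel r from the principal point sees the ray r / f radians off the axis. A picture is of the moment at which its call begins.
- r.close_job(): hands the job in; it is judged then, once.
Trained networks look in a picture, given as the dict that the camera call returned (one of the last four; its "shot" number tells which), for a name from the list of things; names that differ only in an ending like _2 or _b are one class to them, and where a whole thing is asked for, a point or a joint stands for the part that bears it (a point fixed in the world has none). Each returns a list of dicts, best first, with "confidence" (0 to 1); they miss things now and then, are a little off and sometimes report something else, mostly with a low value. They report only what shows in the picture. A call takes as long as a camera call. They do not tell look-alikes from the thing itself.
- find_in(target, picture): "box" ([left, top, right, bottom] in pixels, round what is visible of it).
- mark_of(target, picture): "at" ([column, row] in pixels: a listed point, or the origin of a listed thing).
The state is a dict: "clock": time; "joint_pos": joint angles; "qd": joint speeds; "joint_efforts": joint torques, N m; "tool_pos": TCP position; "ee_rot": TCP orientation; "wrist_force": force on the tool from outside, world axes, zero at the start; "ft_torque": the same for the moment, N m; "grip_width": opening from 0.0 (shut) to 1.0 (fully open); "gripper_force": force on a finger pad.
Only numpy, scipy, OpenCV 4.12 (cv2) and the standard library are available. Lean on these libraries where they do the work, as an engineer would, in place of code of your own. Each camera call takes 0.05 s, during which the arm holds its last target. There are 200 camera calls.

## Working session

There is one attempt and no reset: what is moved stays moved. The work goes in short steps, Python scripts to look and compute and a tool call to move; the robot and the scene stay as the last step left them, time stands still between calls to the robot, and variables do not carry over. Pictures are saved under pics/ and viewed, at most 14 in all, crops included, and the job is handed in when it is done.

Besides the shell and the picture viewer there is one more tool, called after "Request:" as name([rows], argument=value, ...), one row to a line, values as JSON. jog_arm: Moves the arm, as the interface text tells. Its arguments: {"type":"object","properties":{"moves":{"type":"array","items":{"type":"object","properties":{"wx":{"type":"number"},"wy":{"type":"number"},"wz":{"type":"number"},"dx":{"type":"number"},"dy":{"type":"number"},"dz":{"type":"number"},"fingers":{"type":"number"}}}},"grip_force":{"type":"number"}},"required":["moves"]}

```bash
ls; mkdir -p pics; cat > h.py <<'E'
import numpy as np, cv2
from scipy.spatial.transform import Rotation as R
from station import telemetry, vision, r, find_in, mark_of
def pts(p):
    h,w=p["z_map"].shape
    u,v=np.meshgrid(np.arange(w),np.arange(h)); z=p["z_map"]
    c=np.stack([(u-p["cx"])/p["fx"]*z,-(v-p["cy"])/p["fy"]*z,-z,np.ones_like(z)],-1)
    return (c@np.array(p["extrinsics"]).T)[...,:3]
E
python3 - <<'E'
from h import *
for n in ("top","scene"):
    p=vision.get_image(n); cv2.imwrite(f"pics/{n}1.png",p["frame"]); P=pts(p)
    np.savez(f"{n}1.npz",P=P,f=p["frame"])
    print(n,np.round(p["extrinsics"],3).tolist())
    for t in "drip_tile flat_pot brush soap cup white_jar soap_dish stain_gel".split():
        for d in find_in(t,p)[:3]:
            b=d["box"]; u,v=int((b[0]+b[2])/2),int((b[1]+b[3])/2)
            print(t,round(d["confidence"],2),np.round(b).tolist(),np.round(P[v,u],3))
E
```

```text
pics
top [[-0.054, 0.975, -0.218, 0.221], [-0.999, -0.052, 0.011, 0.338], [-0.001, 0.218, 0.976, 0.899], [0.0, 0.0, 0.0, 1.0]]
drip_tile 0.66 [230.0, 122.0, 325.0, 212.0] [0.558 0.394 0.042]
brush 0.81 [289.0, 256.0, 332.0, 279.0] [0.363 0.341 0.023]
brush 0.77 [274.0, 313.0, 312.0, 330.0] [0.266 0.379 0.017]
brush 0.74 [363.0, 286.0, 403.0, 321.0] [0.289 0.21  0.021]
soap 0.55 [433.0, 232.0, 449.0, 244.0] [0.409 0.09  0.019]
cup 0.87 [335.0, 207.0, 369.0, 246.0] [0.442 0.257 0.008]
cup 0.59 [177.0, 237.0, 243.0, 289.0] [0.383 0.528 0.025]
white_jar 0.84 [384.0, 215.0, 415.0, 247.0] [0.414 0.176 0.066]
soap_dish 0.96 [178.0, 239.0, 244.0, 288.0] [0.381 0.528 0.025]
stain_gel 0.63 [135.0, 199.0, 205.0, 265.0] [0.446 0.607 0.02 ]
scene [[0.479, 0.657, -0.583, -0.065], [-0.878, 0.347, -0.331, 0.048], [-0.015, 0.67, 0.742, 0.68], [0.0, 0.0, 0.0, 1.0]]
drip_tile 0.73 [278.0, 180.0, 376.0, 227.0] [0.55  0.389 0.028]
flat_pot 0.6 [284.0, 181.0, 327.0, 220.0] [0.523 0.422 0.043]
brush 0.8 [235.0, 303.0, 265.0, 328.0] [0.261 0.376 0.018]
brush 0.73 [338.0, 319.0, 361.0, 368.0] [0.289 0.207 0.021]
brush 0.59 [276.0, 268.0, 324.0, 291.0] [0.361 0.341 0.022]
soap 0.83 [435.0, 311.0, 456.0, 325.0] [0.409 0.09  0.015]
cup 0.85 [344.0, 245.0, 377.0, 283.0] [0.455 0.267 0.006]
white_jar 0.95 [388.0, 267.0, 420.0, 314.0] [0.399 0.163 0.057]
soap_dish 0.69 [186.0, 217.0, 252.0, 255.0] [0.375 0.527 0.027]
stain_gel 0.78 [171.0, 192.0, 251.0, 213.0] [0.45  0.603 0.02 ]
```

```bash
python3 -c "
import cv2
a=cv2.imread('pics/top1.png')[100:350,120:470];cv2.imwrite('pics/top1c.png',cv2.resize(a,(798,570)))"
```

```text
(no output)
```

View pics/top1c.png

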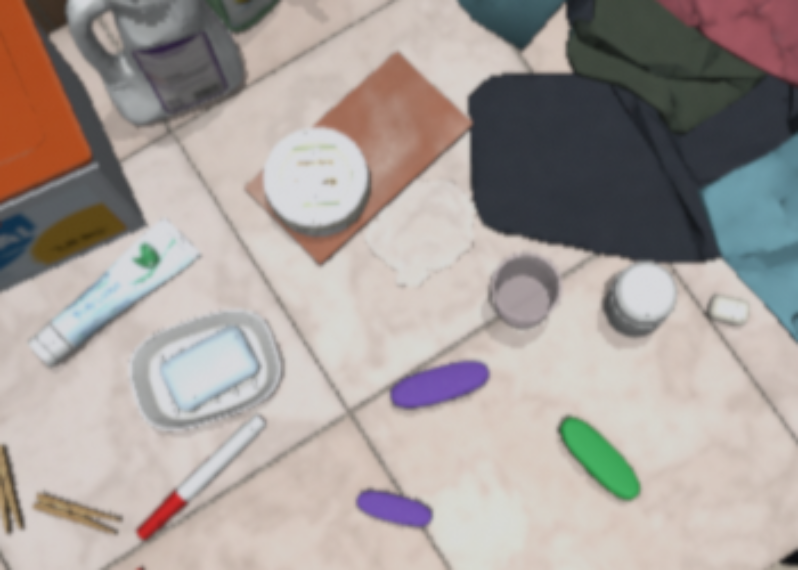

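View pics/scene1.png

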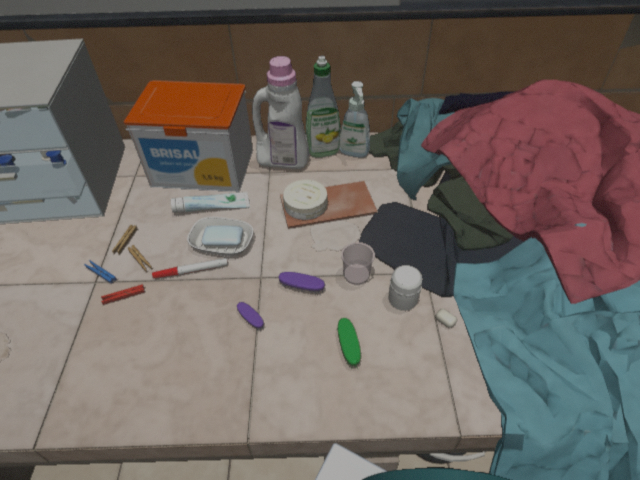

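The top view (crop) shows the pot on the left end of the tile, with the free end at upper right. The larger purple brush is at full-image (310,267), the cup at (350,226), the white jar at (400,230) and the soap at (441,238). A small purple brush and a green brush are decoys.

```bash
cat > loc.py <<'E'
from h import *
def seg(P,m,n):
    q=P[m]; c=q[:,:2].astype(np.float32); rc=cv2.minAreaRect(c*1000)
    print(n,len(q),"med",np.round(np.median(q,0),3),"rect c",np.round(rc[0],1),"size",np.round(rc[1],1),"ang",round(rc[2],1),"zmax",np.round(np.percentile(q[:,2],98),3))
    return rc
def box(b,sh,g=6):
    m=np.zeros(sh,bool); m[b[1]-g:b[3]+g,b[0]-g:b[2]+g]=1; return m
E
python3 - <<'E'
from loc import *
for n,B in (("top",dict(tile=[230,122,325,212],brush=[289,256,332,279],soap=[433,232,449,244],cup=[335,207,369,246],jar=[384,215,415,247])),("scene",dict(tile=[278,180,376,227],brush=[276,268,324,291],soap=[435,311,456,325],cup=[344,245,377,283],jar=[388,267,420,314]))):
    d=np.load(n+"1.npz");P=d["P"];hsv=cv2.cvtColor(d["f"],cv2.COLOR_BGR2HSV);z=P[...,2];H,S=hsv[...,0],hsv[...,1];sh=z.shape
    print(n)
    seg(P,box(B["tile"],sh)&(H<15)&(S>90)&(z<.02)&(z>0.003),"tile")
    seg(P,box(B["tile"],sh,8)&(z>.034)&(z<.046),"pot")
    seg(P,box(B["brush"],sh)&(H>115)&(H<150)&(S>60)&(z>.014),"brush")
    seg(P,box(B["soap"],sh)&(z>.009)&(z<.03),"soap")
    seg(P,box(B["cup"],sh,2)&(z>.052)&(z<.065),"cuprim")
    seg(P,box(B["jar"],sh,2)&(z>.060)&(z<.075),"jartop")
print(telemetry.get_obs())
E
```

```text
top
tile 1598 med [0.601 0.364 0.009] rect c [569. 396.] size [ 96.2 182.8] ang 41.7 zmax 0.012
pot 1639 med [0.538 0.432 0.041] rect c [572.3 465.1] size [182.8  87.6] ang 45.0 zmax 0.045
brush 564 med [0.361 0.337 0.022] rect c [307.7 352. ] size [ 74.5 159.4] ang 74.3 zmax 0.026
soap 185 med [0.412 0.09  0.015] rect c [413.   82.5] size [46.3 26.2] ang 87.4 zmax 0.018
cuprim 189 med [0.436 0.26  0.057] rect c [430.8 261.9] size [56.6 57. ] ang 41.3 zmax 0.06
jartop 573 med [0.419 0.169 0.067] rect c [420.1 167.6] size [47.9 48.9] ang 86.1 zmax 0.07
scene
tile 1244 med [0.595 0.365 0.01 ] rect c [568.2 395.9] size [ 99.7 183.4] ang 42.3 zmax 0.012
pot 1128 med [0.536 0.429 0.042] rect c [540.8 431.5] size [90.  87.3] ang 19.8 zmax 0.044
brush 590 med [0.36  0.336 0.023] rect c [169.6 184.9] size [537.1  76. ] ang 38.3 zmax 0.025
soap 236 med [0.411 0.087 0.015] rect c [421.2  81.7] size [32.8 49.4] ang 46.3 zmax 0.018
cuprim 240 med [0.439 0.263 0.057] rect c [431.1 262.6] size [57.  57.3] ang 77.9 zmax 0.06
jartop 580 med [0.416 0.167 0.068] rect c [418.4 167.5] size [45.3 47.6] ang 20.7 zmax 0.07
{'clock': 0.9, 'joint_pos': array([ 1.16802656,  0.46747246, -0.01162514,  1.6027283 ,  0.00600959,
        1.07142266, -0.05630104]), 'qd': array([-0.00065548,  0.00200405,  0.00077173, -0.00200207, -0.00145986,
        0.0033186 , -0.00013551]), 'joint_efforts': array([ 5.56888026e-04, -5.20402372e+01, -1.28775858e-02, -2.44055808e+01,
       -5.68330789e-02,  1.13460585e-02,  5.91055891e-05]), 'tool_pos': array([ 0.22880366, -0.60838331,  0.22259852]), 'ee_rot': array([ 3.09090127e+00,  5.62010065e-01, -5.53162331e-05]), 'wrist_force': array([-0.14030498, -0.36177715, -0.32962926]), 'ft_torque': array([ 0.0257504 , -0.0224073 ,  0.08548376]), 'gripper_force': 0.0, 'grip_width': 1.0004591610706708}
```

```bash
cat >> h.py <<'E'
def go(*wps, cur=None):
    """print tool-frame shifts for world waypoints (x,y,z,yaw of tool y), tool kept pointing down"""
    o=telemetry.get_obs(); M=R.from_rotvec(o["ee_rot"]).as_matrix(); p=o["tool_pos"]
    y0=np.arctan2(M[1,1],M[0,1])
    print("t",round(o["clock"],1),"tcp",np.round(p,3),"yaw",round(y0,3),"tilt z",np.round(M[:,2],3))
    for x,y,z,a in wps:
        d=(M.T@(np.array([x,y,z])-p))*1000
        w=(a-y0+np.pi/2)%np.pi-np.pi/2
        print("  d",np.round(d,1)," wz",round(-w,3),"or",round(-w-np.sign(-w)*np.pi,3), "az",round(np.arctan2(y,x),2))
E
python3 - <<'E'
from loc import *
for n,B in (("top",dict(brush=[289,256,332,279],soap=[433,232,449,244])),("scene",dict(brush=[276,268,324,291],soap=[435,311,456,325]))):
    d=np.load(n+"1.npz");P=d["P"];hsv=cv2.cvtColor(d["f"],cv2.COLOR_BGR2HSV);z=P[...,2];H,S,V=hsv[...,0],hsv[...,1],hsv[...,2];sh=z.shape
    for k,m in (("brush",(H>115)&(H<150)&(S>80)&(z>.016)),("soap",(z>.011)&(z<.022)&(S<60)&(V>110))):
        m=m&box(B[k],sh,3)
        nn,L,st,_=cv2.connectedComponentsWithStats(m.astype(np.uint8)); i=1+np.argmax(st[1:,4]); seg(P,L==i,k)
        q=P[L==i][:,:2]; w,v=np.linalg.eigh(np.cov(q.T)); print(k,"long dir",np.arctan2(v[1,1],v[0,1]),np.sqrt(w)*1000, q.mean(0))
go((.5,-.1,.2,0),(.45,.15,.2,0))
E
```

```text
brush 543 med [0.361 0.337 0.022] rect c [307.4 351.5] size [ 73.1 159.5] ang 74.5 zmax 0.026
brush long dir 1.870283173227231 [12.34665765 21.46584004] [0.36011665 0.33675157]
soap 167 med [0.412 0.089 0.015] rect c [412.7  88.9] size [32.9 21.5] ang 70.7 zmax 0.019
soap long dir 1.2250644896723812 [5.76283917 8.97989309] [0.41232284 0.08926326]
brush 557 med [0.36  0.336 0.023] rect c [168.5 184.9] size [535.5  74.5] ang 38.3 zmax 0.025
brush long dir 1.096038244024557 [18.27448642 25.5881266 ] [0.35889442 0.33512417]
soap 211 med [0.411 0.088 0.015] rect c [412.6  89.2] size [33.8 20.8] ang 71.8 zmax 0.018
soap long dir 1.2864690630632856 [5.62285293 9.21617249] [0.41155325 0.08847655]
t 0.9 tcp [ 0.229 -0.608  0.223] yaw -1.211 tilt z [-0. -0. -1.]
  d [ 432.8 -380.4   22.6]  wz -1.211 or 1.931 az -0.2
  d [ 474.  -632.    22.6]  wz -1.211 or 1.931 az 0.32
```

Request:
jog_arm([
  {"dx": 220,"dy": -100,"wz": -0.5},
  {"dx": 433,"dy": -380,"dz": 0,"wz": -1.2},
  {"dx": 433,"dy": -380,"dz": 0,"wz": -1.2},
  {"dx": 433,"dy": -380,"dz": 0,"wz": -1.2},
  {"dx": 433,"dy": -380,"dz": 0,"wz": -1.2},
  {"dx": 433,"dy": -380,"dz": 0,"wz": -1.2},
  {"dx": 433,"dy": -380,"dz": 0,"wz": -1.2},
  {"dx": 433,"dy": -380,"dz": 0,"wz": -1.2},
  {"dx": 433,"dy": -380,"dz": 0,"wz": -1.2},
  {"dx": 433,"dy": -380,"dz": 0,"wz": -1.2},
  {"dx": 433,"dy": -380,"dz": 0,"wz": -1.2},
  {"dx": 433,"dy": -380,"dz": 0,"wz": -1.2},
  {"dx": 433,"dy": -380,"dz": 0,"wz": -1.2},
  {"dx": 433,"dy": -380,"dz": 0,"wz": -1.2},
])

```text
invalid input at $.moves[0]: expected keys wx, wy, wz, dx, dy, dz, fingers
```

```bash
python3 - <<'E'
from loc import *
for n,b in (("top",[289,256,332,279]),("scene",[276,268,324,291])):
    d=np.load(n+"1.npz");P=d["P"];hsv=cv2.cvtColor(d["f"],cv2.COLOR_BGR2HSV);z=P[...,2];H,S,V=hsv[...,0],hsv[...,1],hsv[...,2]
    m=(H>115)&(H<150)&(S>80)&(z>.012)&(z<.03)&box(b,z.shape,3)&(np.hypot(P[...,0]-.361,P[...,1]-.337)<.055)
    seg(P,m,"brush"); q=P[m][:,:2]; w,v=np.linalg.eigh(np.cov(q.T)); print(np.arctan2(v[1,1],v[0,1]),q.mean(0))
d=np.load("top1.npz");P=d["P"];m=(np.abs(P[...,0]-.60)<.15)&(np.abs(P[...,1]-.25)<.15)&(P[...,2]>.008)
for x in np.arange(.5,.72,.03): print(round(x,2),[round(float(np.median(P[...,2][(np.abs(P[...,0]-x)<.01)&(np.abs(P[...,1]-y)<.01)])),3) for y in np.arange(.20,.46,.03)])
go((.36,.337,.15,.26))
E
```

```text
brush 540 med [0.361 0.337 0.022] rect c [361.2 336.5] size [27.3 80.7] ang 14.3 zmax 0.026
1.7927755326651633 [0.36089039 0.33674666]
brush 556 med [0.36  0.336 0.023] rect c [361.1 336.1] size [28.8 80.7] ang 14.5 zmax 0.025
1.7984656038781244 [0.35965622 0.33564021]
0.5 [0.004, 0.004, 0.004, 0.001, 0.001, 0.001, 0.001, 0.02, 0.038]
0.53 [0.004, 0.004, 0.004, 0.004, 0.0, 0.0, 0.009, 0.041, 0.042]
0.56 [0.004, 0.004, 0.004, 0.004, -0.0, 0.009, 0.009, 0.041, 0.042]
0.59 [0.004, 0.004, 0.005, 0.005, 0.009, 0.009, 0.009, 0.009, 0.041]
0.62 [0.005, 0.004, 0.004, 0.004, 0.008, 0.009, 0.009, 0.008, -0.001]
0.65 [0.033, 0.001, -0.0, -0.001, -0.001, 0.009, 0.007, -0.001, -0.0]
0.68 [0.111, 0.084, 0.042, -0.001, -0.0, -0.001, -0.0, -0.0, -0.0]
0.71 [0.136, 0.087, 0.052, 0.027, -0.001, -0.001, -0.001, -0.0, -0.0]
t 0.9 tcp [ 0.229 -0.608  0.223] yaw -1.211 tilt z [-0. -0. -1.]
  d [ 455.6 -838.7   72.6]  wz -1.471 or 1.671 az 0.75
```

Request:
jog_arm([
  {"wx": 0,"wy": 0,"wz": -0.5,"dx": 220,"dy": -100,"dz": 0,"fingers": 1},
  {"wx": 0,"wy": 0,"wz": -1.0,"dx": 433,"dy": -380,"dz": 0,"fingers": 1},
  {"wx": 0,"wy": 0,"wz": -1.0,"dx": 433,"dy": -380,"dz": 0,"fingers": 1},
  {"wx": 0,"wy": 0,"wz": -1.0,"dx": 433,"dy": -380,"dz": 0,"fingers": 1},
  {"wx": 0,"wy": 0,"wz": -1.0,"dx": 433,"dy": -380,"dz": 0,"fingers": 1},
  {"wx": 0,"wy": 0,"wz": -1.0,"dx": 433,"dy": -380,"dz": 0,"fingers": 1},
  {"wx": 0,"wy": 0,"wz": -1.0,"dx": 433,"dy": -380,"dz": 0,"fingers": 1},
  {"wx": 0,"wy": 0,"wz": -1.0,"dx": 433,"dy": -380,"dz": 0,"fingers": 1},
  {"wx": 0,"wy": 0,"wz": -1.0,"dx": 433,"dy": -380,"dz": 0,"fingers": 1},
  {"wx": 0,"wy": 0,"wz": -1.0,"dx": 433,"dy": -380,"dz": 0,"fingers": 1},
  {"wx": 0,"wy": 0,"wz": -1.0,"dx": 433,"dy": -380,"dz": 0,"fingers": 1},
  {"wx": 0,"wy": 0,"wz": -1.0,"dx": 433,"dy": -380,"dz": 0,"fingers": 1},
  {"wx": 0,"wy": 0,"wz": -1.0,"dx": 433,"dy": -380,"dz": 0,"fingers": 1},
  {"wx": 0,"wy": 0,"wz": -1.0,"dx": 433,"dy": -380,"dz": 0,"fingers": 1},
])

```text
clock: 2.3
tool_pos: [0.5003, -0.1003, 0.2225]
ee_rot: [2.442, 1.976, -0.001]
wrist_force: [-0.6, -0.1, -0.3]
grip_width: 1.004
gripper_force: 0.0
```

```bash
python3 - <<'E'
from h import *
go((.361,.336,.12,.24))
E
```

```text
t 2.3 tcp [ 0.5   -0.1    0.222] yaw -0.21 tilt z [-0. -0. -1.]
  d [ 397.7 -227.1  102.4]  wz -0.45 or 2.692 az 0.75
```

Request:
jog_arm([
  {"wx": 0,"wy": 0,"wz": -0.45,"dx": 398,"dy": -227,"dz": 50,"fingers": 0.7},
  {"wx": 0,"wy": 0,"wz": -0.45,"dx": 398,"dy": -227,"dz": 50,"fingers": 0.7},
  {"wx": 0,"wy": 0,"wz": -0.45,"dx": 398,"dy": -227,"dz": 50,"fingers": 0.7},
  {"wx": 0,"wy": 0,"wz": -0.45,"dx": 398,"dy": -227,"dz": 50,"fingers": 0.7},
  {"wx": 0,"wy": 0,"wz": -0.45,"dx": 398,"dy": -227,"dz": 50,"fingers": 0.7},
  {"wx": 0,"wy": 0,"wz": -0.45,"dx": 398,"dy": -227,"dz": 50,"fingers": 0.7},
  {"wx": 0,"wy": 0,"wz": -0.45,"dx": 398,"dy": -227,"dz": 50,"fingers": 0.7},
  {"wx": 0,"wy": 0,"wz": -0.45,"dx": 398,"dy": -227,"dz": 50,"fingers": 0.7},
  {"wx": 0,"wy": 0,"wz": -0.45,"dx": 398,"dy": -227,"dz": 50,"fingers": 0.7},
  {"wx": 0,"wy": 0,"wz": -0.45,"dx": 398,"dy": -227,"dz": 102,"fingers": 0.7},
  {"wx": 0,"wy": 0,"wz": -0.45,"dx": 398,"dy": -227,"dz": 102,"fingers": 0.7},
  {"wx": 0,"wy": 0,"wz": -0.45,"dx": 398,"dy": -227,"dz": 102,"fingers": 0.7},
])

```text
clock: 3.5
tool_pos: [0.362, 0.3344, 0.1197]
ee_rot: [-1.943, -2.469, 0.006]
wrist_force: [-0.3, -0.7, 0.4]
grip_width: 0.696
gripper_force: 0.0
```

```bash
python3 - <<'E'
from h import *
p=vision.get_image("wrist"); cv2.imwrite("pics/w1.png",p["frame"])
print(p["fx"],p["cx"],p["cy"],np.round(p["extrinsics"],3).tolist(),mark_of("brush",p)[:2])
go((.361,.336,.011,.24))
E
```

```text
371.64829954431775 325.33032101182766 239.01243264161448 [[0.972, -0.228, -0.053, 0.347], [0.234, 0.943, 0.236, 0.4], [-0.004, -0.242, 0.97, 0.282], [0.0, 0.0, 0.0, 1.0]] [{'at': [326.0, 232.6], 'confidence': 0.98}, {'at': [216.3, 150.6], 'confidence': 0.93}]
t 3.6 tcp [0.363 0.335 0.122] yaw 0.236 tilt z [ 0.002 -0.    -1.   ]
  d [  1.4  -2.4 110.7]  wz -0.004 or 3.137 az 0.75
```

View pics/w1.png

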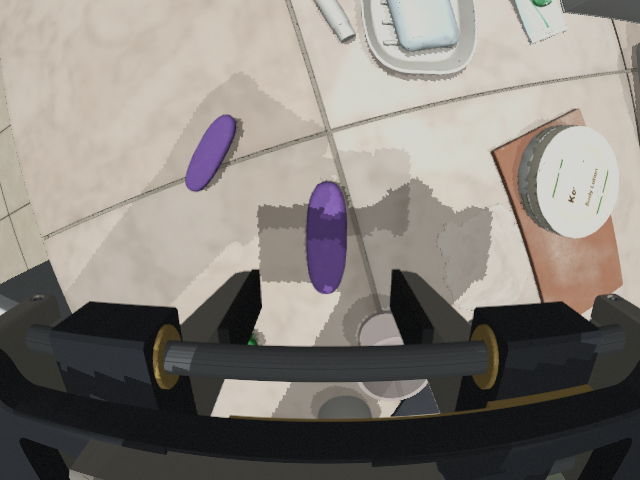

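The wrist view shows the brush at (327,238), centred between the fingertips at columns 260–395 and lined up with the jaws. Descending.

Request:
jog_arm([
  {"wx": 0,"wy": 0,"wz": 0,"dx": 1,"dy": -2,"dz": 40,"fingers": 0.7},
  {"wx": 0,"wy": 0,"wz": 0,"dx": 1,"dy": -2,"dz": 75,"fingers": 0.7},
  {"wx": 0,"wy": 0,"wz": 0,"dx": 1,"dy": -2,"dz": 100,"fingers": 0.7},
  {"wx": 0,"wy": 0,"wz": 0,"dx": 1,"dy": -2,"dz": 109,"fingers": 0.7},
  {"wx": 0,"wy": 0,"wz": 0,"dx": 1,"dy": -2,"dz": 109,"fingers": 0.7},
  {"wx": 0,"wy": 0,"wz": 0,"dx": 1,"dy": -2,"dz": 109,"fingers": 0.25},
  {"wx": 0,"wy": 0,"wz": 0,"dx": 1,"dy": -2,"dz": 109,"fingers": 0.2},
  {"wx": 0,"wy": 0,"wz": 0,"dx": 1,"dy": -2,"dz": 109,"fingers": 0.2},
  {"wx": 0,"wy": 0,"wz": 0,"dx": 1,"dy": -2,"dz": 109,"fingers": 0.2},
  {"wx": 0,"wy": 0,"wz": 0,"dx": 1,"dy": -2,"dz": 109,"fingers": 0.2},
  {"wx": 0,"wy": 0,"wz": 0,"dx": 1,"dy": -2,"dz": 109,"fingers": 0.2},
], grip_force=15)

```text
clock: 4.7
tool_pos: [0.3601, 0.3372, 0.0121]
ee_rot: [1.941, 2.47, 0.001]
wrist_force: [0.3, 0.2, 5.8]
grip_width: 0.312
gripper_force: 15.0
```

```bash
python3 - <<'E'
from h import *
go((.45,.336,.12,-.2),(.6155,.340,.12,-.87))
E
```

```text
t 4.7 tcp [0.36  0.337 0.012] yaw 0.239 tilt z [ 0.001  0.    -1.   ]
  d [ -22.4   87.2 -107.8]  wz 0.439 or -2.703 az 0.64
  d [ -57.7  249.  -107.7]  wz 1.109 or -2.033 az 0.5
```

Request:
jog_arm([
  {"wx": 0,"wy": 0,"wz": 0,"dx": 0,"dy": 0,"dz": -20,"fingers": 0.2},
  {"wx": 0,"wy": 0,"wz": 0,"dx": 0,"dy": 0,"dz": -60,"fingers": 0.2},
  {"wx": 0,"wy": 0,"wz": 0,"dx": 0,"dy": 0,"dz": -100,"fingers": 0.2},
  {"wx": 0,"wy": 0,"wz": 0.14,"dx": -10,"dy": 35,"dz": -108,"fingers": 0.2},
  {"wx": 0,"wy": 0,"wz": 0.28,"dx": -20,"dy": 70,"dz": -108,"fingers": 0.2},
  {"wx": 0,"wy": 0,"wz": 0.42,"dx": -25,"dy": 105,"dz": -108,"fingers": 0.2},
  {"wx": 0,"wy": 0,"wz": 0.56,"dx": -35,"dy": 140,"dz": -108,"fingers": 0.2},
  {"wx": 0,"wy": 0,"wz": 0.7,"dx": -40,"dy": 175,"dz": -108,"fingers": 0.2},
  {"wx": 0,"wy": 0,"wz": 0.84,"dx": -50,"dy": 210,"dz": -108,"fingers": 0.2},
  {"wx": 0,"wy": 0,"wz": 0.98,"dx": -55,"dy": 240,"dz": -108,"fingers": 0.2},
  {"wx": 0,"wy": 0,"wz": 1.109,"dx": -58,"dy": 249,"dz": -108,"fingers": 0.2},
  {"wx": 0,"wy": 0,"wz": 1.109,"dx": -58,"dy": 249,"dz": -108,"fingers": 0.2},
  {"wx": 0,"wy": 0,"wz": 1.109,"dx": -58,"dy": 249,"dz": -108,"fingers": 0.2},
])

```text
clock: 6.0
tool_pos: [0.614, 0.3397, 0.1188]
ee_rot: [-2.949, -1.084, 0.003]
wrist_force: [0.0, 0.6, -0.6]
grip_width: 0.309
gripper_force: 15.0
```

```bash
python3 - <<'E'
from h import *
p=vision.get_image("wrist"); cv2.imwrite("pics/w2.png",p["frame"])
go((.6155,.340,.022,-.87))
E
```

```text
t 6.0 tcp [0.614 0.34  0.119] yaw -0.866 tilt z [-0.002 -0.    -1.   ]
  d [ 1.6  1.2 97. ]  wz 0.004 or -3.138 az 0.5
```

View pics/w2.png

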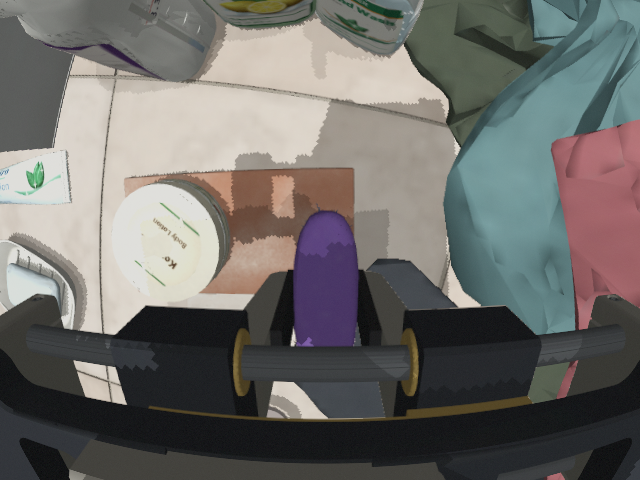

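The brush is held and square to the tile, just above its free end: tile corners at about (125,178) and (355,170), brush near column 327. Lowering and releasing.

Request:
jog_arm([
  {"wx": 0,"wy": 0,"wz": 0,"dx": 1,"dy": 1,"dz": 40,"fingers": 0.2},
  {"wx": 0,"wy": 0,"wz": 0,"dx": 1,"dy": 1,"dz": 75,"fingers": 0.2},
  {"wx": 0,"wy": 0,"wz": 0,"dx": 1,"dy": 1,"dz": 90,"fingers": 0.2},
  {"wx": 0,"wy": 0,"wz": 0,"dx": 1,"dy": 1,"dz": 97,"fingers": 0.2},
  {"wx": 0,"wy": 0,"wz": 0,"dx": 1,"dy": 1,"dz": 98,"fingers": 0.2},
  {"wx": 0,"wy": 0,"wz": 0,"dx": 1,"dy": 1,"dz": 98,"fingers": 0.2},
  {"wx": 0,"wy": 0,"wz": 0,"dx": 1,"dy": 1,"dz": 98,"fingers": 0.55},
  {"wx": 0,"wy": 0,"wz": 0,"dx": 1,"dy": 1,"dz": 98,"fingers": 0.55},
  {"wx": 0,"wy": 0,"wz": 0,"dx": 1,"dy": 1,"dz": 98,"fingers": 0.55},
  {"wx": 0,"wy": 0,"wz": 0,"dx": 1,"dy": 1,"dz": 70,"fingers": 0.55},
  {"wx": 0,"wy": 0,"wz": 0,"dx": 1,"dy": 1,"dz": 30,"fingers": 0.55},
  {"wx": 0,"wy": 0,"wz": 0,"dx": 1,"dy": 1,"dz": -10,"fingers": 0.55},
  {"wx": 0,"wy": 0,"wz": 0,"dx": 1,"dy": 1,"dz": -30,"fingers": 0.55},
  {"wx": 0,"wy": 0,"wz": 0,"dx": 1,"dy": 1,"dz": -30,"fingers": 0.55},
])

```text
clock: 7.45
tool_pos: [0.6187, 0.3408, 0.1543]
ee_rot: [-2.95, -1.078, -0.012]
wrist_force: [0.2, -0.1, 0.6]
grip_width: 0.548
gripper_force: 0.0
```

```bash
python3 - <<'E'
from h import *
go((.50,.2,.15,-.4),(.4122,.0888,.12,1.24-np.pi/2))
E
```

```text
t 7.5 tcp [0.619 0.341 0.154] yaw -0.87 tilt z [ 0.007  0.004 -1.   ]
  d [-181.5   31.1    2.9]  wz -0.47 or 2.671 az 0.38
  d [-320.6   59.5   31.9]  wz -0.539 or 2.602 az 0.21
```

Request:
jog_arm([
  {"wx": 0,"wy": 0,"wz": -0.1,"dx": -50,"dy": 9,"dz": 0,"fingers": 0.55},
  {"wx": 0,"wy": 0,"wz": -0.2,"dx": -100,"dy": 18,"dz": 0,"fingers": 0.55},
  {"wx": 0,"wy": 0,"wz": -0.3,"dx": -150,"dy": 27,"dz": 5,"fingers": 0.55},
  {"wx": 0,"wy": 0,"wz": -0.4,"dx": -200,"dy": 37,"dz": 10,"fingers": 0.55},
  {"wx": 0,"wy": 0,"wz": -0.5,"dx": -250,"dy": 46,"dz": 15,"fingers": 0.55},
  {"wx": 0,"wy": 0,"wz": -0.54,"dx": -290,"dy": 55,"dz": 20,"fingers": 0.55},
  {"wx": 0,"wy": 0,"wz": -0.54,"dx": -320,"dy": 59,"dz": 32,"fingers": 0.55},
  {"wx": 0,"wy": 0,"wz": -0.54,"dx": -320,"dy": 59,"dz": 32,"fingers": 0.55},
  {"wx": 0,"wy": 0,"wz": -0.54,"dx": -320,"dy": 59,"dz": 32,"fingers": 0.55},
  {"wx": 0,"wy": 0,"wz": -0.54,"dx": -320,"dy": 59,"dz": 32,"fingers": 0.55},
])

```text
clock: 8.45
tool_pos: [0.411, 0.0889, 0.1177]
ee_rot: [-2.555, -1.827, -0.002]
wrist_force: [-0.0, 0.1, 1.5]
grip_width: 0.553
gripper_force: 0.0
```

```bash
python3 - <<'E'
from h import *
p=vision.get_image("wrist"); cv2.imwrite("pics/w3.png",p["frame"])
go((.4122,.0888,.01,1.24-np.pi/2))
E
```

```text
t 8.5 tcp [0.411 0.089 0.118] yaw -0.329 tilt z [ 0.001  0.001 -1.   ]
  d [ -0.    1.1 107.7]  wz 0.002 or -3.14 az 0.21
```

View pics/w3.png

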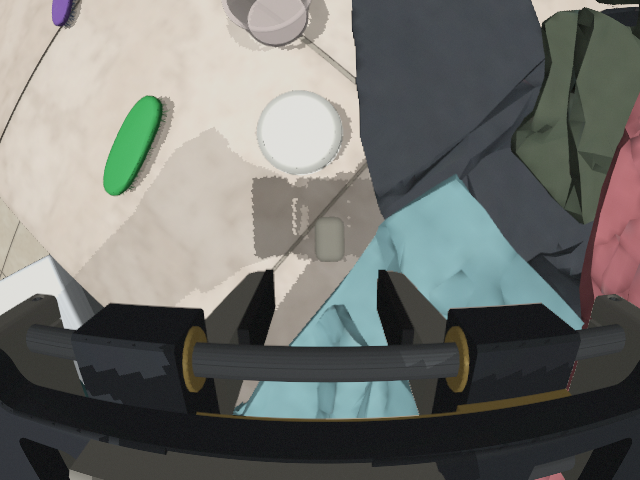

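The soap is at (329,239), centred between the jaws. Teal cloth lies near the right finger, so I'm checking its height first.

```bash
python3 - <<'E'
from h import *
P=np.load("top1.npz")["P"]
u=np.array([np.cos(-.331),np.sin(-.331)]);w=np.array([-u[1],u[0]])
q=P[...,:2]-np.array([.412,.0888]);a=q@u;b=q@w
for lo,hi in((15,25),(25,35),(35,45),(45,60),(60,95)): 
    for s in (1,-1):
        m=(s*a*1000>lo)&(s*a*1000<hi)&(abs(b)<(.012 if lo<60 else .04)); print(s,lo,hi,np.round(np.percentile(P[m][:,2],[5,50,95]),3) if m.sum() else None)
E
```

```text
1 15 25 [-0.002 -0.     0.002]
-1 15 25 [-0.004 -0.     0.002]
1 25 35 [-0.003  0.001  0.009]
-1 25 35 [-0.003 -0.001  0.002]
1 35 45 [-0.002  0.013  0.024]
-1 35 45 [-0.002 -0.     0.002]
1 45 60 [0.02  0.029 0.035]
-1 45 60 [-0.003 -0.001  0.002]
1 60 95 [0.029 0.036 0.059]
-1 60 95 [-0.003 -0.     0.002]
```

Request:
jog_arm([
  {"wx": 0,"wy": 0,"wz": 0,"dx": 0,"dy": 0,"dz": 40,"fingers": 0.36},
  {"wx": 0,"wy": 0,"wz": 0,"dx": 0,"dy": 0,"dz": 65,"fingers": 0.36},
  {"wx": 0,"wy": 0,"wz": 0,"dx": 0,"dy": 0,"dz": 80,"fingers": 0.36},
  {"wx": 0,"wy": 0,"wz": 0,"dx": 0,"dy": 0,"dz": 95,"fingers": 0.36},
  {"wx": 0,"wy": 0,"wz": 0,"dx": 0,"dy": 0,"dz": 104,"fingers": 0.36},
  {"wx": 0,"wy": 0,"wz": 0,"dx": 0,"dy": 0,"dz": 104,"fingers": 0.36},
  {"wx": 0,"wy": 0,"wz": 0,"dx": 0,"dy": 0,"dz": 104,"fingers": 0.12},
  {"wx": 0,"wy": 0,"wz": 0,"dx": 0,"dy": 0,"dz": 104,"fingers": 0.12},
  {"wx": 0,"wy": 0,"wz": 0,"dx": 0,"dy": 0,"dz": 104,"fingers": 0.12},
  {"wx": 0,"wy": 0,"wz": 0,"dx": 0,"dy": 0,"dz": 104,"fingers": 0.12},
  {"wx": 0,"wy": 0,"wz": 0,"dx": 0,"dy": 0,"dz": 104,"fingers": 0.12},
  {"wx": 0,"wy": 0,"wz": 0,"dx": 0,"dy": 0,"dz": 60,"fingers": 0.12},
  {"wx": 0,"wy": 0,"wz": 0,"dx": 0,"dy": 0,"dz": 20,"fingers": 0.12},
  {"wx": 0,"wy": 0,"wz": 0,"dx": 0,"dy": 0,"dz": -15,"fingers": 0.12},
  {"wx": 0,"wy": 0,"wz": 0,"dx": 0,"dy": 0,"dz": -15,"fingers": 0.12},
], grip_force=12)

```text
clock: 10.0
tool_pos: [0.4129, 0.0885, 0.1364]
ee_rot: [2.553, 1.823, 0.011]
wrist_force: [0.0, -0.6, -0.7]
grip_width: 0.229
gripper_force: 12.0
```

```bash
python3 - <<'E'
from loc import *
p=vision.get_image("top");P=pts(p);hsv=cv2.cvtColor(p["frame"],cv2.COLOR_BGR2HSV);z=P[...,2]
m=(hsv[...,0]>115)&(hsv[...,0]<150)&(hsv[...,1]>80)&(z>.018)&(z<.045)&(np.hypot(P[...,0]-.6155,P[...,1]-.34)<.06)
seg(P,m,"brush")
m=(z>.034)&(z<.046)&(np.hypot(P[...,0]-.541,P[...,1]-.4315)<.06); seg(P,m,"pot")
c=np.array([.5685,.396]);t=.70
T=c+np.array([-np.sin(t),np.cos(t)])*-.029; print(T)
go((*T,.15,.70))
E
```

```text
brush 499 med [0.614 0.339 0.031] rect c [614.7 339.7] size [83.2 28.5] ang 36.9 zmax 0.035
pot 1612 med [0.538 0.431 0.041] rect c [539.5 430.6] size [86.5 88.7] ang 89.6 zmax 0.044
[0.58718231 0.37381958]
t 10.1 tcp [0.412 0.088 0.134] yaw -0.331 tilt z [ 0.005 -0.    -1.   ]
  d [327.5  73.2 -14.7]  wz -1.031 or 2.111 az 0.57
```

Request:
jog_arm([
  {"wx": 0,"wy": 0,"wz": -0.12,"dx": 40,"dy": 9,"dz": -10,"fingers": 0.12},
  {"wx": 0,"wy": 0,"wz": -0.24,"dx": 80,"dy": 18,"dz": -15,"fingers": 0.12},
  {"wx": 0,"wy": 0,"wz": -0.36,"dx": 120,"dy": 27,"dz": -15,"fingers": 0.12},
  {"wx": 0,"wy": 0,"wz": -0.48,"dx": 160,"dy": 36,"dz": -15,"fingers": 0.12},
  {"wx": 0,"wy": 0,"wz": -0.6,"dx": 200,"dy": 45,"dz": -15,"fingers": 0.12},
  {"wx": 0,"wy": 0,"wz": -0.72,"dx": 240,"dy": 54,"dz": -15,"fingers": 0.12},
  {"wx": 0,"wy": 0,"wz": -0.84,"dx": 280,"dy": 63,"dz": -15,"fingers": 0.12},
  {"wx": 0,"wy": 0,"wz": -0.96,"dx": 310,"dy": 70,"dz": -15,"fingers": 0.12},
  {"wx": 0,"wy": 0,"wz": -1.03,"dx": 327,"dy": 73,"dz": -15,"fingers": 0.12},
  {"wx": 0,"wy": 0,"wz": -1.03,"dx": 327,"dy": 73,"dz": 20,"fingers": 0.12},
  {"wx": 0,"wy": 0,"wz": -1.03,"dx": 327,"dy": 73,"dz": 50,"fingers": 0.12},
  {"wx": 0,"wy": 0,"wz": -1.03,"dx": 327,"dy": 73,"dz": 50,"fingers": 0.12},
])

```text
clock: 11.25
tool_pos: [0.5817, 0.3709, 0.0755]
ee_rot: [-1.322, -2.844, 0.016]
wrist_force: [-0.4, -0.6, -1.0]
grip_width: 0.233
gripper_force: 12.0
```

```bash
python3 - <<'E'
from h import *
p=vision.get_image("wrist"); cv2.imwrite("pics/w4.png",p["frame"])
go((.5872,.3738,.0235,.70))
E
```

```text
t 11.3 tcp [0.583 0.372 0.079] yaw 0.701 tilt z [-0.006 -0.004 -1.   ]
  d [-1.5  4.5 55.1]  wz 0.001 or -3.141 az 0.57
```

View pics/w4.png

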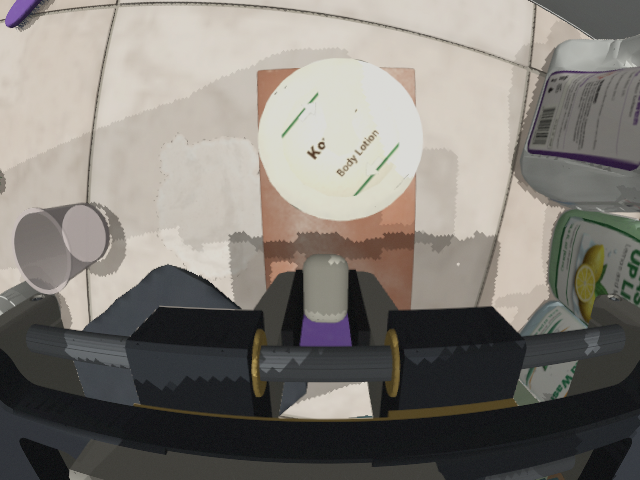

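The soap is held at (325,285) above the tile between the pot (340,140) and the brush. Lowering.

Request:
jog_arm([
  {"wx": 0,"wy": 0,"wz": 0,"dx": 0,"dy": 1,"dz": 20,"fingers": 0.12},
  {"wx": 0,"wy": 0,"wz": 0,"dx": 0,"dy": 1,"dz": 40,"fingers": 0.12},
  {"wx": 0,"wy": 0,"wz": 0,"dx": 0,"dy": 1,"dz": 50,"fingers": 0.12},
  {"wx": 0,"wy": 0,"wz": 0,"dx": 0,"dy": 1,"dz": 54,"fingers": 0.12},
  {"wx": 0,"wy": 0,"wz": 0,"dx": 0,"dy": 1,"dz": 54,"fingers": 0.12},
  {"wx": 0,"wy": 0,"wz": 0,"dx": 0,"dy": 1,"dz": 54,"fingers": 0.12},
])

```text
clock: 11.9
tool_pos: [0.5862, 0.3747, 0.0292]
ee_rot: [1.325, 2.848, 0.002]
wrist_force: [0.5, 0.4, -0.5]
grip_width: 0.231
gripper_force: 12.0
```

```bash
python3 - <<'E'
from h import *
go((.5872,.3738,.0235,.70))
E
```

```text
t 11.9 tcp [0.586 0.375 0.029] yaw 0.7 tilt z [ 0.001  0.001 -1.   ]
  d [-1.3  0.2  5.7]  wz -0.0 or 3.142 az 0.57
```

Request:
jog_arm([
  {"wx": 0,"wy": 0,"wz": 0,"dx": 0,"dy": 0,"dz": 3,"fingers": 0.12},
  {"wx": 0,"wy": 0,"wz": 0,"dx": 0,"dy": 0,"dz": 5.5,"fingers": 0.12},
  {"wx": 0,"wy": 0,"wz": 0,"dx": 0,"dy": 0,"dz": 5.5,"fingers": 0.12},
  {"wx": 0,"wy": 0,"wz": 0,"dx": 0,"dy": 0,"dz": 5.5,"fingers": 0.4},
  {"wx": 0,"wy": 0,"wz": 0,"dx": 0,"dy": 0,"dz": 5.5,"fingers": 0.4},
  {"wx": 0,"wy": 0,"wz": 0,"dx": 0,"dy": 0,"dz": 5.5,"fingers": 0.4},
  {"wx": 0,"wy": 0,"wz": 0,"dx": 0,"dy": 0,"dz": -20,"fingers": 0.4},
  {"wx": 0,"wy": 0,"wz": 0,"dx": 0,"dy": 0,"dz": -60,"fingers": 0.4},
  {"wx": 0,"wy": 0,"wz": 0,"dx": 0,"dy": 0,"dz": -100,"fingers": 0.9},
  {"wx": 0,"wy": 0,"wz": 0,"dx": 0,"dy": 0,"dz": -130,"fingers": 0.9},
  {"wx": 0,"wy": 0,"wz": 0,"dx": 0,"dy": 0,"dz": -130,"fingers": 0.9},
])

```text
clock: 13.0
tool_pos: [0.5878, 0.3764, 0.1641]
ee_rot: [1.324, 2.844, 0.012]
wrist_force: [-0.7, -0.6, -0.1]
grip_width: 0.639
gripper_force: 0.0
```

```bash
python3 - <<'E'
from loc import *
go((.4315,.2622,.14,.35),(.4315,.2622,.035,.35))
E
```

```text
t 13.0 tcp [0.588 0.376 0.164] yaw 0.7 tilt z [ 0.007  0.005 -1.   ]
  d [  13.3 -193.3   22.4]  wz 0.35 or -2.792 az 0.55
  d [  13.4 -194.2  127.4]  wz 0.35 or -2.792 az 0.55
```

Request:
jog_arm([
  {"wx": 0,"wy": 0,"wz": 0.14,"dx": 2,"dy": -20,"dz": 0,"fingers": 0.95},
  {"wx": 0,"wy": 0,"wz": 0.28,"dx": 3,"dy": -40,"dz": 0,"fingers": 0.95},
  {"wx": 0,"wy": 0,"wz": 0.42,"dx": 5,"dy": -60,"dz": 5,"fingers": 0.95},
  {"wx": 0,"wy": 0,"wz": 0.56,"dx": 6,"dy": -80,"dz": 10,"fingers": 0.95},
  {"wx": 0,"wy": 0,"wz": 0.7,"dx": 8,"dy": -100,"dz": 15,"fingers": 0.95},
  {"wx": 0,"wy": 0,"wz": 0.84,"dx": 9,"dy": -120,"dz": 20,"fingers": 0.95},
  {"wx": 0,"wy": 0,"wz": 0.98,"dx": 10,"dy": -140,"dz": 22,"fingers": 0.95},
  {"wx": 0,"wy": 0,"wz": 1.12,"dx": 11,"dy": -160,"dz": 22,"fingers": 0.95},
  {"wx": 0,"wy": 0,"wz": 1.26,"dx": 12,"dy": -180,"dz": 22,"fingers": 0.95},
  {"wx": 0,"wy": 0,"wz": 1.4,"dx": 13,"dy": -190,"dz": 22,"fingers": 0.95},
  {"wx": 0,"wy": 0,"wz": 1.54,"dx": 13,"dy": -193,"dz": 22,"fingers": 0.95},
  {"wx": 0,"wy": 0,"wz": 1.57,"dx": 13,"dy": -193,"dz": 22,"fingers": 0.95},
  {"wx": 0,"wy": 0,"wz": 1.57,"dx": 13,"dy": -193,"dz": 22,"fingers": 0.95},
])

```text
clock: 14.3
tool_pos: [0.4298, 0.2599, 0.1363]
ee_rot: [2.949, 1.082, -0.0]
wrist_force: [0.8, -0.8, 0.3]
grip_width: 0.952
gripper_force: 0.0
```

```bash
python3 - <<'E'
from loc import *
p=vision.get_image("wrist"); cv2.imwrite("pics/w5.png",p["frame"])
go((.4315,.2622,.035,-.87))
E
```

```text
t 14.3 tcp [0.43  0.26  0.136] yaw -0.867 tilt z [-0. -0. -1.]
  d [  2.6  -0.6 101.3]  wz 0.003 or -3.139 az 0.55
```

View pics/w5.png

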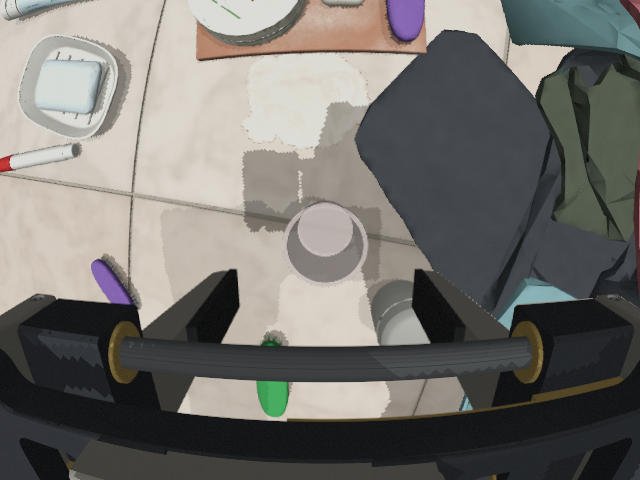

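The cup's rim is at (326,242), centred between the fingertips at columns 238–415. Descending.

Request:
jog_arm([
  {"wx": 0,"wy": 0,"wz": 0,"dx": 2,"dy": 0,"dz": 40,"fingers": 0.95},
  {"wx": 0,"wy": 0,"wz": 0,"dx": 2,"dy": 0,"dz": 75,"fingers": 0.95},
  {"wx": 0,"wy": 0,"wz": 0,"dx": 2,"dy": 0,"dz": 95,"fingers": 0.95},
  {"wx": 0,"wy": 0,"wz": 0,"dx": 2,"dy": 0,"dz": 101,"fingers": 0.95},
  {"wx": 0,"wy": 0,"wz": 0,"dx": 2,"dy": 0,"dz": 101,"fingers": 0.95},
  {"wx": 0,"wy": 0,"wz": 0,"dx": 2,"dy": 0,"dz": 101,"fingers": 0.5},
  {"wx": 0,"wy": 0,"wz": 0,"dx": 2,"dy": 0,"dz": 101,"fingers": 0.5},
  {"wx": 0,"wy": 0,"wz": 0,"dx": 2,"dy": 0,"dz": 101,"fingers": 0.5},
  {"wx": 0,"wy": 0,"wz": 0,"dx": 2,"dy": 0,"dz": 101,"fingers": 0.5},
  {"wx": 0,"wy": 0,"wz": 0,"dx": 2,"dy": 0,"dz": 101,"fingers": 0.5},
  {"wx": 0,"wy": 0,"wz": 0,"dx": 2,"dy": 0,"dz": 101,"fingers": 0.5},
  {"wx": 0,"wy": 0,"wz": 0,"dx": 2,"dy": 0,"dz": 80,"fingers": 0.5},
  {"wx": 0,"wy": 0,"wz": 0,"dx": 2,"dy": 0,"dz": 55,"fingers": 0.5},
  {"wx": 0,"wy": 0,"wz": 0,"dx": 2,"dy": 0,"dz": 50,"fingers": 0.5},
], grip_force=8)

```text
clock: 15.75
tool_pos: [0.4325, 0.262, 0.0884]
ee_rot: [-2.95, -1.078, -0.005]
wrist_force: [0.3, -0.1, -0.6]
grip_width: 0.618
gripper_force: 8.0
```

```bash
python3 - <<'E'
from loc import *
go((.469,.371,.085,-.87),(.469,.371,.036,-.87))
E
```

```text
t 15.8 tcp [0.433 0.262 0.088] yaw -0.87 tilt z [ 0.003  0.002 -1.   ]
  d [ 98.2 -59.8   3.8]  wz -0.0 or 3.142 az 0.67
  d [ 98.  -59.8  52.8]  wz -0.0 or 3.142 az 0.67
```

Request:
jog_arm([
  {"wx": 0,"wy": 0,"wz": 0,"dx": 25,"dy": -15,"dz": 0,"fingers": 0.5},
  {"wx": 0,"wy": 0,"wz": 0,"dx": 55,"dy": -33,"dz": 0,"fingers": 0.5},
  {"wx": 0,"wy": 0,"wz": 0,"dx": 85,"dy": -52,"dz": 0,"fingers": 0.5},
  {"wx": 0,"wy": 0,"wz": 0,"dx": 98,"dy": -60,"dz": 0,"fingers": 0.5},
  {"wx": 0,"wy": 0,"wz": 0,"dx": 98,"dy": -60,"dz": 15,"fingers": 0.5},
  {"wx": 0,"wy": 0,"wz": 0,"dx": 98,"dy": -60,"dz": 35,"fingers": 0.5},
  {"wx": 0,"wy": 0,"wz": 0,"dx": 98,"dy": -60,"dz": 45,"fingers": 0.5},
  {"wx": 0,"wy": 0,"wz": 0,"dx": 98,"dy": -60,"dz": 47,"fingers": 0.5},
  {"wx": 0,"wy": 0,"wz": 0,"dx": 98,"dy": -60,"dz": 47,"fingers": 0.5},
  {"wx": 0,"wy": 0,"wz": 0,"dx": 98,"dy": -60,"dz": 47,"fingers": 0.5},
])

```text
clock: 16.75
tool_pos: [0.468, 0.3702, 0.04]
ee_rot: [-2.951, -1.078, -0.001]
wrist_force: [0.4, 0.1, 0.0]
grip_width: 0.617
gripper_force: 8.0
```

```bash
python3 - <<'E'
from loc import *
go((.469,.371,.0345,-.87))
E
```

```text
t 16.8 tcp [0.468 0.37  0.04 ] yaw -0.87 tilt z [ 0.001  0.    -1.   ]
  d [1.3 0.  5.5]  wz -0.0 or 3.141 az 0.67
```

Request:
jog_arm([
  {"wx": 0,"wy": 0,"wz": 0,"dx": 1,"dy": 0,"dz": 3,"fingers": 0.5},
  {"wx": 0,"wy": 0,"wz": 0,"dx": 1,"dy": 0,"dz": 4.5,"fingers": 0.5},
  {"wx": 0,"wy": 0,"wz": 0,"dx": 1,"dy": 0,"dz": 4.5,"fingers": 0.5},
  {"wx": 0,"wy": 0,"wz": 0,"dx": 1,"dy": 0,"dz": 4.5,"fingers": 0.9},
  {"wx": 0,"wy": 0,"wz": 0,"dx": 1,"dy": 0,"dz": 4.5,"fingers": 0.9},
  {"wx": 0,"wy": 0,"wz": 0,"dx": 1,"dy": 0,"dz": 4.5,"fingers": 0.9},
  {"wx": 0,"wy": 0,"wz": 0,"dx": 1,"dy": 0,"dz": 4.5,"fingers": 0.9},
  {"wx": 0,"wy": 0,"wz": 0,"dx": 1,"dy": 0,"dz": -20,"fingers": 0.9},
  {"wx": 0,"wy": 0,"wz": 0,"dx": 1,"dy": 0,"dz": -60,"fingers": 0.9},
  {"wx": 0,"wy": 0,"wz": 0,"dx": 1,"dy": 0,"dz": -100,"fingers": 0.9},
  {"wx": 0,"wy": 0,"wz": 0,"dx": 1,"dy": 0,"dz": -110,"fingers": 0.9},
  {"wx": 0,"wy": 0,"wz": 0,"dx": 1,"dy": 0,"dz": -110,"fingers": 0.9},
])

```text
clock: 17.95
tool_pos: [0.4693, 0.3715, 0.1514]
ee_rot: [-2.95, -1.078, -0.006]
wrist_force: [-0.1, -0.2, 0.8]
grip_width: 0.902
gripper_force: 0.0
```

```bash
python3 - <<'E'
from loc import *
go((.419,.1677,.15,.2),(.419,.1677,.15,-.4))
p=vision.get_image("top");P=pts(p);z=P[...,2]
m=(z>.052)&(z<.065)&(np.hypot(P[...,0]-.469,P[...,1]-.371)<.045); 
if m.sum()>20: seg(P,m,"cuprim")
E
```

```text
t 17.9 tcp [0.469 0.372 0.151] yaw -0.87 tilt z [ 0.003  0.002 -1.   ]
  d [-169.9  123.4    0.8]  wz -1.07 or 2.071 az 0.38
  d [-169.9  123.4    0.8]  wz -0.47 or 2.671 az 0.38
cuprim 175 med [0.469 0.37  0.057] rect c [467.  371.9] size [55.7 56.8] ang 35.7 zmax 0.061
```

Request:
jog_arm([
  {"wx": 0,"wy": 0,"wz": 0,"dx": -40,"dy": 30,"dz": 0,"fingers": 0.9},
  {"wx": 0,"wy": 0,"wz": 0,"dx": -80,"dy": 58,"dz": 0,"fingers": 0.9},
  {"wx": 0,"wy": 0,"wz": 0,"dx": -120,"dy": 87,"dz": 0,"fingers": 0.9},
  {"wx": 0,"wy": 0,"wz": 0,"dx": -155,"dy": 112,"dz": 5,"fingers": 0.9},
  {"wx": 0,"wy": 0,"wz": 0,"dx": -170,"dy": 123,"dz": 20,"fingers": 0.9},
  {"wx": 0,"wy": 0,"wz": 0,"dx": -170,"dy": 123,"dz": 20,"fingers": 0.9},
  {"wx": 0,"wy": 0,"wz": 0,"dx": -170,"dy": 123,"dz": 20,"fingers": 0.9},
])

```text
clock: 18.7
tool_pos: [0.4173, 0.1675, 0.1287]
ee_rot: [-2.95, -1.078, 0.003]
wrist_force: [0.2, 0.5, 0.4]
grip_width: 0.901
gripper_force: 0.0
```

```bash
python3 - <<'E'
from loc import *
p=vision.get_image("wrist"); cv2.imwrite("pics/w6.png",p["frame"])
go((.419,.1677,.035,-.87))
E
```

```text
t 18.8 tcp [0.418 0.168 0.129] yaw -0.869 tilt z [-0.001  0.001 -1.   ]
  d [ 0.4  1.5 94.2]  wz 0.001 or -3.141 az 0.38
```

View pics/w6.png

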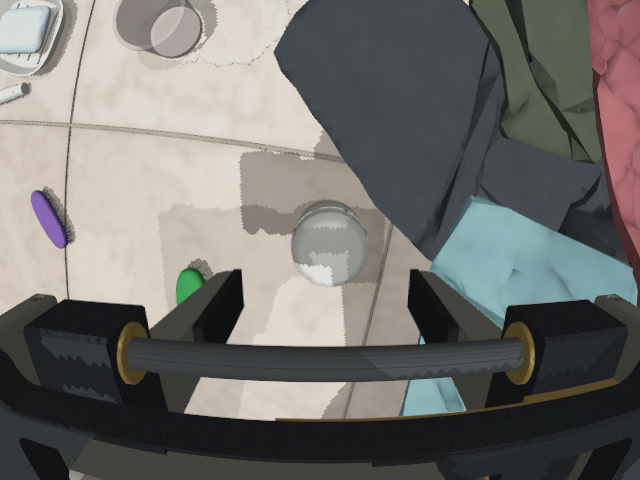

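The jar's lid is at (329,245), centred between the jaws and clear of the cloth. Gripping it.

Request:
jog_arm([
  {"wx": 0,"wy": 0,"wz": 0,"dx": 0,"dy": 1,"dz": 35,"fingers": 0.85},
  {"wx": 0,"wy": 0,"wz": 0,"dx": 0,"dy": 1,"dz": 65,"fingers": 0.85},
  {"wx": 0,"wy": 0,"wz": 0,"dx": 0,"dy": 1,"dz": 85,"fingers": 0.85},
  {"wx": 0,"wy": 0,"wz": 0,"dx": 0,"dy": 1,"dz": 93,"fingers": 0.85},
  {"wx": 0,"wy": 0,"wz": 0,"dx": 0,"dy": 1,"dz": 93,"fingers": 0.85},
  {"wx": 0,"wy": 0,"wz": 0,"dx": 0,"dy": 1,"dz": 93,"fingers": 0.45},
  {"wx": 0,"wy": 0,"wz": 0,"dx": 0,"dy": 1,"dz": 93,"fingers": 0.45},
  {"wx": 0,"wy": 0,"wz": 0,"dx": 0,"dy": 1,"dz": 93,"fingers": 0.45},
  {"wx": 0,"wy": 0,"wz": 0,"dx": 0,"dy": 1,"dz": 93,"fingers": 0.45},
  {"wx": 0,"wy": 0,"wz": 0,"dx": 0,"dy": 1,"dz": 93,"fingers": 0.45},
], grip_force=15)

```text
clock: 19.75
tool_pos: [0.419, 0.1666, 0.0372]
ee_rot: [2.951, 1.078, 0.002]
wrist_force: [-0.1, -0.4, 5.4]
grip_width: 0.537
gripper_force: 15.0
```

```bash
python3 - <<'E'
from loc import *
go((.541,.4315,.15,-.87))
E
```

```text
t 19.8 tcp [0.419 0.167 0.037] yaw -0.87 tilt z [ 0.001  0.    -1.   ]
  d [ 264.1 -123.8 -112.5]  wz -0.0 or 3.141 az 0.67
```

Request:
jog_arm([
  {"wx": 0,"wy": 0,"wz": 0,"dx": 0,"dy": 0,"dz": 0,"fingers": 0.75},
  {"wx": 0,"wy": 0,"wz": 0,"dx": 0,"dy": 0,"dz": 0,"fingers": 0.75},
  {"wx": 0,"wy": 0,"wz": 0,"dx": 0,"dy": 0,"dz": 8,"fingers": 0.75},
  {"wx": 0,"wy": 0,"wz": 0,"dx": 0,"dy": 0,"dz": 15,"fingers": 0.75},
  {"wx": 0,"wy": 0,"wz": 0,"dx": 0,"dy": 0,"dz": 15,"fingers": 0.75},
  {"wx": 0,"wy": 0,"wz": 0,"dx": 0,"dy": 0,"dz": 15,"fingers": 0.45},
  {"wx": 0,"wy": 0,"wz": 0,"dx": 0,"dy": 0,"dz": 15,"fingers": 0.45},
  {"wx": 0,"wy": 0,"wz": 0,"dx": 0,"dy": 0,"dz": 15,"fingers": 0.45},
  {"wx": 0,"wy": 0,"wz": 0,"dx": 0,"dy": 0,"dz": 15,"fingers": 0.45},
  {"wx": 0,"wy": 0,"wz": 0,"dx": 0,"dy": 0,"dz": 15,"fingers": 0.45},
])

```text
clock: 20.75
tool_pos: [0.4185, 0.1665, 0.0216]
ee_rot: [2.951, 1.078, 0.0]
wrist_force: [1.3, 0.4, -0.2]
grip_width: 0.542
gripper_force: 15.0
```

```bash
python3 - <<'E'
from loc import *
go((.541,.4315,.15,-.87))
E
```

```text
t 20.8 tcp [0.418 0.166 0.022] yaw -0.87 tilt z [ 0.  0. -1.]
  d [ 264.5 -123.6 -128.3]  wz -0.0 or 3.141 az 0.67
```

Request:
jog_arm([
  {"wx": 0,"wy": 0,"wz": 0,"dx": 0,"dy": 0,"dz": -30,"fingers": 0.45},
  {"wx": 0,"wy": 0,"wz": 0,"dx": 0,"dy": 0,"dz": -65,"fingers": 0.45},
  {"wx": 0,"wy": 0,"wz": 0,"dx": 0,"dy": 0,"dz": -100,"fingers": 0.45},
  {"wx": 0,"wy": 0,"wz": 0,"dx": 20,"dy": -9,"dz": -125,"fingers": 0.45},
  {"wx": 0,"wy": 0,"wz": 0,"dx": 55,"dy": -26,"dz": -128,"fingers": 0.45},
  {"wx": 0,"wy": 0,"wz": 0,"dx": 90,"dy": -42,"dz": -128,"fingers": 0.45},
  {"wx": 0,"wy": 0,"wz": 0,"dx": 125,"dy": -58,"dz": -128,"fingers": 0.45},
  {"wx": 0,"wy": 0,"wz": 0,"dx": 160,"dy": -75,"dz": -128,"fingers": 0.45},
  {"wx": 0,"wy": 0,"wz": 0,"dx": 195,"dy": -91,"dz": -128,"fingers": 0.45},
  {"wx": 0,"wy": 0,"wz": 0,"dx": 230,"dy": -107,"dz": -128,"fingers": 0.45},
  {"wx": 0,"wy": 0,"wz": 0,"dx": 255,"dy": -119,"dz": -128,"fingers": 0.45},
  {"wx": 0,"wy": 0,"wz": 0,"dx": 264,"dy": -124,"dz": -128,"fingers": 0.45},
  {"wx": 0,"wy": 0,"wz": 0,"dx": 264,"dy": -124,"dz": -110,"fingers": 0.45},
  {"wx": 0,"wy": 0,"wz": 0,"dx": 264,"dy": -124,"dz": -100,"fingers": 0.45},
  {"wx": 0,"wy": 0,"wz": 0,"dx": 264,"dy": -124,"dz": -100,"fingers": 0.45},
])

```text
clock: 22.25
tool_pos: [0.539, 0.4282, 0.1184]
ee_rot: [2.948, 1.075, -0.008]
wrist_force: [-0.1, -0.0, -0.4]
grip_width: 0.537
gripper_force: 15.0
```

```bash
python3 - <<'E'
from loc import *
p=vision.get_image("wrist"); cv2.imwrite("pics/w7.png",p["frame"])
go((.541,.4315,.063,-.87))
E
```

```text
t 22.3 tcp [0.54  0.429 0.12 ] yaw -0.871 tilt z [-0.002 -0.003 -1.   ]
  d [ 2.8 -1.  56.8]  wz -0.001 or 3.14 az 0.67
```

View pics/w7.png

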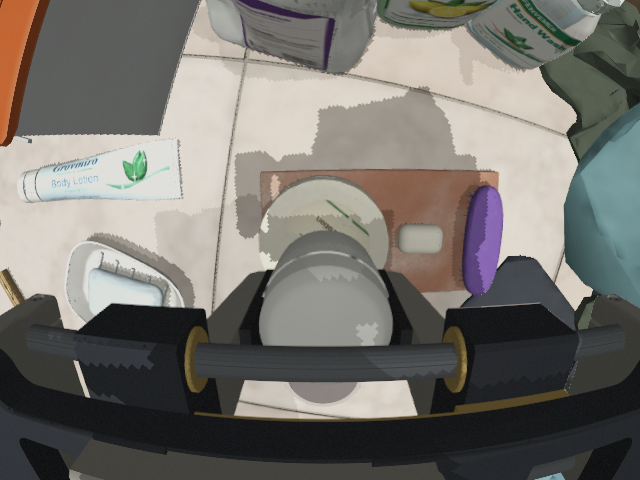

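The jar is upright in the jaws above the pot. The soap (421,239) and brush (483,240) sit correctly on the tile. Lowering the jar.

Request:
jog_arm([
  {"wx": 0,"wy": 0,"wz": 0,"dx": 1,"dy": 0,"dz": 20,"fingers": 0.45},
  {"wx": 0,"wy": 0,"wz": 0,"dx": 1,"dy": 0,"dz": 40,"fingers": 0.45},
  {"wx": 0,"wy": 0,"wz": 0,"dx": 1,"dy": 0,"dz": 50,"fingers": 0.45},
  {"wx": 0,"wy": 0,"wz": 0,"dx": 1,"dy": 0,"dz": 52,"fingers": 0.45},
  {"wx": 0,"wy": 0,"wz": 0,"dx": 1,"dy": 0,"dz": 52,"fingers": 0.45},
  {"wx": 0,"wy": 0,"wz": 0,"dx": 1,"dy": 0,"dz": 52,"fingers": 0.45},
])

```text
clock: 22.9
tool_pos: [0.5416, 0.4326, 0.0708]
ee_rot: [-2.95, -1.078, -0.003]
wrist_force: [0.2, -0.8, -1.2]
grip_width: 0.54
gripper_force: 15.0
```

```bash
python3 - <<'E'
from loc import *
go((.541,.4315,.063,-.87))
E
```

```text
t 22.9 tcp [0.542 0.433 0.071] yaw -0.87 tilt z [ 0.001  0.001 -1.   ]
  d [-1.1  0.4  7.7]  wz -0.0 or 3.141 az 0.67
```

Request:
jog_arm([
  {"wx": 0,"wy": 0,"wz": 0,"dx": -1,"dy": 0,"dz": 4,"fingers": 0.45},
  {"wx": 0,"wy": 0,"wz": 0,"dx": -1,"dy": 0,"dz": 6.5,"fingers": 0.45},
  {"wx": 0,"wy": 0,"wz": 0,"dx": -1,"dy": 0,"dz": 7.5,"fingers": 0.45},
  {"wx": 0,"wy": 0,"wz": 0,"dx": -1,"dy": 0,"dz": 7.5,"fingers": 0.45},
  {"wx": 0,"wy": 0,"wz": 0,"dx": -1,"dy": 0,"dz": 7.5,"fingers": 0.85},
  {"wx": 0,"wy": 0,"wz": 0,"dx": -1,"dy": 0,"dz": 7.5,"fingers": 0.85},
  {"wx": 0,"wy": 0,"wz": 0,"dx": -1,"dy": 0,"dz": 7.5,"fingers": 0.85},
  {"wx": 0,"wy": 0,"wz": 0,"dx": -1,"dy": 0,"dz": 7.5,"fingers": 0.85},
  {"wx": 0,"wy": 0,"wz": 0,"dx": -1,"dy": 0,"dz": -30,"fingers": 0.85},
  {"wx": 0,"wy": 0,"wz": 0,"dx": -1,"dy": 0,"dz": -70,"fingers": 0.85},
  {"wx": 0,"wy": 0,"wz": 0,"dx": -1,"dy": 0,"dz": -110,"fingers": 0.85},
  {"wx": 0,"wy": 0,"wz": 0,"dx": -120,"dy": 80,"dz": -120,"fingers": 0.85},
  {"wx": 0,"wy": 0,"wz": 0,"dx": -240,"dy": 120,"dz": -120,"fingers": 0.85},
  {"wx": 0,"wy": 0,"wz": 0,"dx": -240,"dy": 120,"dz": -120,"fingers": 0.85},
  {"wx": 0,"wy": 0,"wz": 0,"dx": -240,"dy": 120,"dz": -120,"fingers": 0.85},
  {"wx": 0,"wy": 0,"wz": 0,"dx": -240,"dy": 120,"dz": -120,"fingers": 0.85},
  {"wx": 0,"wy": 0,"wz": 0,"dx": -240,"dy": 120,"dz": -120,"fingers": 0.85},
  {"wx": 0,"wy": 0,"wz": 0,"dx": -240,"dy": 120,"dz": -120,"fingers": 0.85},
])

```text
clock: 24.7
tool_pos: [0.4344, 0.1827, 0.1899]
ee_rot: [2.951, 1.072, -0.0]
wrist_force: [0.9, 0.1, 0.5]
grip_width: 0.852
gripper_force: 0.0
```

```bash
python3 - <<'E'
from loc import *
p=vision.get_image("top");P=pts(p);z=P[...,2];cv2.imwrite("pics/top9.png",cv2.resize(p["frame"][90:310,120:440],(800,550)))
hsv=cv2.cvtColor(p["frame"],cv2.COLOR_BGR2HSV)
D=lambda x,y,r:(np.hypot(P[...,0]-x,P[...,1]-y)<r)
seg(P,(z>.034)&(z<.046)&D(.541,.4315,.055),"pot (part)")
seg(P,(z>.098)&(z<.12)&D(.541,.4315,.05),"jar")
seg(P,(z>.020)&(z<.03)&D(.587,.374,.025)&(hsv[...,1]<80),"soap")
seg(P,(z>.018)&(z<.04)&D(.6155,.34,.06)&(hsv[...,0]>115)&(hsv[...,1]>80),"brush")
seg(P,(z>.052)&(z<.065)&D(.469,.371,.045),"cup")
E
```

```text
pot (part) 838 med [0.521 0.42  0.041] rect c [534.8 430.1] size [79.2 87.9] ang 16.8 zmax 0.044
jar 591 med [0.539 0.432 0.108] rect c [540.7 433.3] size [48.9 48.5] ang 40.6 zmax 0.111
soap 152 med [0.584 0.375 0.024] rect c [584.  375.2] size [21.5 32.2] ang 35.3 zmax 0.027
brush 498 med [0.614 0.34  0.031] rect c [614.5 339.7] size [83.2 28.8] ang 38.0 zmax 0.035
cup 192 med [0.473 0.373 0.057] rect c [467.7 372.3] size [55.7 57.2] ang 87.2 zmax 0.06
```

View pics/top9.png

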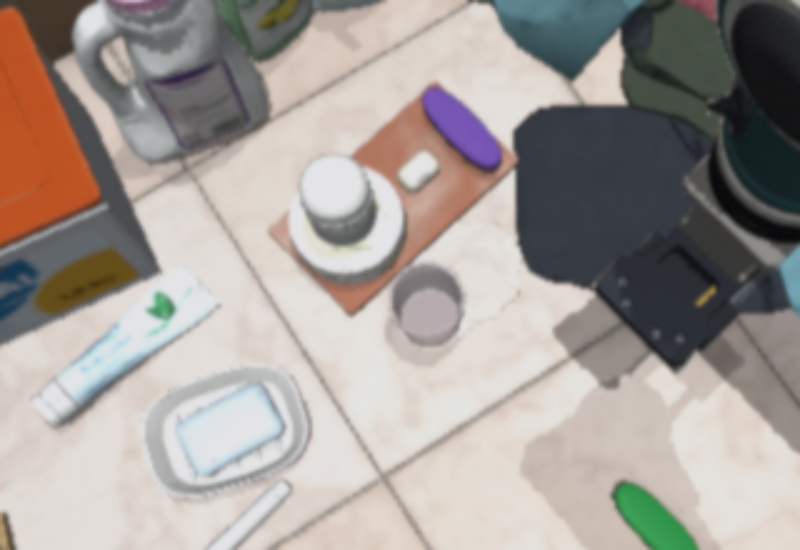

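The final top view matches the task: jar centred on the pot lid (crop 340,195), soap midway (418,170), brush on the end edge (462,128), cup in front of the pot (428,305), and the arm clear.

```bash
python3 -c "
from station import r
print(r.close_job())"
```

```text
the job is handed in; nothing more can be done
None
```

The kit is set out and the job is handed in at about 25 s on the robot's clock. My last camera check put the brush, soap, cup and jar inside the required limits; no verdict came back.

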